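# Lock the lamp arm's pivot pin with its R-clip

## Task

Lock the pivot pin of the microscope's folding lamp arm: take the red-handled R-clip out of the blue rack and push its straight leg down through the cross hole in the pin until the bow springs over the pin and the handle sits down on it, then let go. Feel for the hole gently and do not force the clip: never press on the pin or bracket with more than about 20 N. Leave the spare key and everything else on the bench where it is.

Things in the scene. Friction and masses are not known exactly. Their poses are not given: they have to be found in the camera images.
- clip_grip (a point): R-clip: centre of its red handle (14 mm in x, 28 mm in y, 44 mm tall; grip it either way). x is square to the clip's flat plane, y points to the bow's side, z up. The straight leg hangs from the middle of the handle's underside. 40 to 80 g in all. At the start it stands in one of the rack's two slots, its handle's underside on the rack's top.
- leg_tip (a point): lower end of the clip's straight steel leg, 66 mm below clip_grip; axes as clip_grip. The leg is round, 5 mm thick, 44 mm long, with a rounded tip.
- clip_bow (a joint): how far the clip's sprung bow (4 mm wire, on the leg's +y side) is spread, rad: about 0 at rest, near 0.12 as its kink rides over the pin's widest part; it springs back by itself. From the handle down it stands 14 mm from the leg, kinks in to 9.5 mm at 23.5 mm below the handle and flares to 15 mm at its end, 31 mm below. Pushing it over the pin takes roughly 5 to 15 N.
- pin_axis (a point): point on the axis of the level steel pivot pin (22 mm thick), 85 mm above the bench, fixed to the bracket. x points along the pin to its free end, z up. A 7 mm hole goes straight down through the pin at y = 0, but how far the pin sticks out is not measured: the hole lies up to 14 mm to either side of this point along x, to be looked or felt for. The free end is 30 mm beyond the hole.
- home (a point): where clip_grip is when the clip is fully home, handle resting on the pin (33 mm above pin_axis; same uncertainty along x as the hole); axes as pin_axis. The clip's x axis then lies along the pin, with the bow on either side of it. The pin does not turn or slide under hand forces.
- rack: fixed blue rack, 140 mm (x) by 52 mm (y) by 60 mm tall, origin under its centre. Two upright slots, 8 mm (x) by 44 mm (y), at x = -40 and +40 mm; the R-clip stands in one and the spare key in the other.
- spare_grip (a point): spare straight key, to be left alone: centre of its black handle, same size as the clip's, with a straight leg and no bow, in the rack's other slot.
- dish_a: bystander: shut clear specimen dish, 56 mm across, 13 mm tall, origin under its centre
- dish_b: bystander: shut clear specimen dish, 56 mm across, 13 mm tall, origin under its centre
- dish_c: bystander: shut clear specimen dish, 56 mm across, 13 mm tall, origin under its centre
- jar: bystander: amber glass jar with a steel lid, 90 mm across, 130 mm tall, origin under its centre
- wash_bottle: bystander: white plastic bottle, 68 mm across, 170 mm tall, origin under its centre
- tweezers: bystander: dark steel tweezers lying on the bench, 118 mm long, 8 mm thick, origin under their middle
- bracket: fixed bracket of the folding lamp arm, origin on the bench below pin_axis, axes as there; black foot 145 x 90 mm; white cheeks, 44 mm wide, from x = -72 to -30 mm, their round tops 99 mm above the bench; the arm runs 200 mm towards +y from between them to a ring lamp 104 mm across, all below 100 mm
Mind the look-alikes: they are no part of the job. There is more than one size of the part that bears clip_grip; the job needs the smallest.

How it is judged (in metres and radians):
On the way, in this order (a step that is already met when the one before it is completed fails the run):
1. the R-clip is lifted out of the rack (height (world z) of clip_grip above 0.115 m), for 0.1 s.
2. the straight leg is in the pin's cross hole (z of clip_grip in the frame of pin_axis below 0.067 m and x of clip_grip in the frame of pin_axis between -0.018 and 0.018 m and y of clip_grip in the frame of pin_axis between -0.011 and 0.011 m), for 0.05 s.
At the end, for the whole second after the job is handed in: Leg through the hole, handle seated on the pin (handle centre 30 to 37 mm above the pin's axis, within 18 mm of pin_axis along the pin and 9 mm across it), tilted under 0.25 rad, bow sprung back (below 0.04 rad), clip released and at rest (z of clip_grip in the frame of pin_axis between 0.03 and 0.037 m and x of clip_grip in the frame of pin_axis between -0.018 and 0.018 m and y of clip_grip in the frame of pin_axis between -0.009 and 0.009 m and value of joint clip_bow below 0.04 rad and angle between clip_grip's own z axis and vertical below 0.25 rad and linear speed of clip below 0.02 m/s); the robot touches nothing.
It fails at once if the clip is pressed on the pin or bracket with more than 30 N (contact force between clip and bracket above 30 N).
It fails at once if the gripper presses on the bracket with more than 30 N (contact force between the arm and bracket above 30 N).
It fails at once if the spare key is moved more than 15 mm (distance of spare_grip from where it was at the start of the episode above 0.015 m).
It fails at once if something else on the bench is moved more than 20 mm (distance of any of dish_a, dish_b, dish_c, jar, wash_bottle, tweezers from where it was at the start of the episode above 0.02 m).
It also fails if it takes over 72 s, if anything falls off the work surface, if the arm or the gripper's body presses on something with over 40 N, if the wrist force passes 120 N, or if a joint passes its speed limit or range.

## Robot

A 6-joint arm with a two-finger parallel gripper is mounted at the origin on the work surface. World frame = base frame: x ahead of the robot, y to its left, z up, the work surface at z = 0. Lengths are in mm, angles in degrees, forces in N, time in s.
With the tool pointing down it reaches from about 375 to 975 mm from the base axis. Payload 3.8 kg.
Tool frame: the origin (TCP) lies at the very end of the fingers, on their centre line; the grasp point (between the pads) lies 19 mm behind it; y points along the fingers, x is the direction in which the jaws open and shut, and the axes are right-handed (so a half turn about y gives the same grasp; the last joint's range is limited). The gripper opens to 85 mm and grips with 20 to 120 N. Pads are 22 mm wide; open, the fingers measure 114 mm over their backs; the gripper's body (76 mm by 85 mm) begins 54 mm behind the grasp point. The pads swing forward as they close: fully open they stand 13 mm farther back than shut.
Start: joints at [-72.473, 15.12, 91.902, -0, 72.978, -2.114], TCP at [226.879, -635.723, 231.28] pointing down, gripper open.
Joint ranges: [-150.88, 150.88], [-54.13, 125.18], [17.81, 147.31], [-75.09, 255.09], [0, 152.58], [-146.25, 146.25]. Speed limits (degrees/s): [147.25, 147.25, 180, 180, 180, 180].

## Interface

Orientations are given as a 3x3 rotation matrix whose columns are the frame's x, y, z axes.
In Python, from workcell import monitor, optics, bot gives the robot as it stands.
- The arm moves only by the tool apply_moves, never from a script. Its argument "moves" is a list of rows, each a list of 7 numbers: the shift along the world's x, y, z in cm, then the turn, a rotation vector about the world's x, y, z in degrees, then the opening, from 0 (shut) to 1 (fully open). In form: [[dx, dy, dz, rx, ry, rz, claw], ...]. A call has 1 to 20 rows; each row is the pose to reach, as a shift and turn from the pose commanded when the call began; what a row does not reach only later rows make up. A row lasts 1/8 s, in which the tool goes at most 62.5 mm and 10.7 degrees, less where a joint would pass 70% of its speed; a pose out of reach is approached as far as the arm can. A call with a gripper value outside its range is refused whole. The fingers move at their own pace and stop on an object; "grip_force" is the grip in N (left out, the last holds). Time passes only in rows, so rows that repeat a pose let the fingers close. It gives the time, the measured TCP pose, the force and the opening at its end, in the units of the state.
- monitor.get_state(): the state, without advancing time (a new reading comes with each control period).
- optics.get_image(name): name is "scene" or "top"; returns (picture, depth): 384x512x3 uint8, blue, green, red; 384x512 float32, mm along the optical axis (not along the pixel's ray), 0 where there is no reading.
- optics.calibration(name): a dict with "mtx" (3x3 intrinsics, pixels), "k1" (the pictures are not rectified: a ray, as slopes to the right and down, at radius r is drawn at 1 + k1 r^2 times it, then the intrinsics apply), "rvec" (rotation vector, rad) and "tvec" (3), from world to camera coordinates, as OpenCV has them. Camera axes: x right, y down, z forward; pixel columns grow to the right and rows downward; lengths in mm; the calibration is good to about 2 mm. A picture is of the moment at which its call begins. calibration takes no time and is no camera call.
- bot.job_done(): hands the job in, once; it reports no verdict.
The state is a dict: "time": time; "joints": joint angles; "qd": joint speeds; "joint_efforts": joint torques, N m; "tcp_pos": TCP position; "ee_rot": TCP orientation; "ft_force": force on the tool from outside, world axes, zero at the start; "torque": the same for the moment, N m; "opening": finger opening in mm.
Only numpy, scipy, OpenCV 4.12 (cv2) and the standard library are available. Lean on these libraries where they do the work, as an engineer would, in place of code of your own. Each camera call takes 0.05 s, during which the arm holds its last target. There are 200 camera calls.

## Working session

There is one attempt and no reset: what is moved stays moved. The work goes in short steps, Python scripts to look and compute and a tool call to move; the robot and the scene stay as the last step left them, time stands still between calls to the robot, and variables do not carry over. Pictures are saved under pics/ and viewed, about 8 in all and at most 12, crops included, and the job is handed in when it is done.

Besides the shell and the picture viewer there is one more tool, called after "Call:" as name(argument=value, ...), one argument or row to a line, values as JSON. apply_moves: Moves the arm, as the interface text tells. Its arguments: {"type":"object","properties":{"moves":{"type":"array"},"grip_force":{"type":"number"}},"required":["moves"]}

```bash
mkdir -p pics; ls; cat > h.py <<'E'
import numpy as np, cv2
from workcell import monitor, optics, bot
def cal(n):
    c=optics.calibration(n); R=cv2.Rodrigues(np.array(c['rvec'],float))[0]; return np.array(c['mtx'],float),c['k1'],R,np.array(c['tvec'],float).ravel()
def ray(n,u,v):
    K,k1,R,t=cal(n)
    p=cv2.undistortPoints(np.array([[[u,v]]],float),K,np.array([k1,0,0,0,0.]))[0,0]
    d=R.T@np.array([p[0],p[1],1]); return -R.T@t,d   # d scaled so depth*d
def onz(n,u,v,z):
    o,d=ray(n,u,v); return o+d*(z-o[2])/d[2]
def proj(n,P):
    K,k1,R,t=cal(n)
    return cv2.projectPoints(np.array(P,float).reshape(-1,3),R,t,K,np.array([k1,0,0,0,0.]))[0].reshape(-1,2)
def cross(n1,p1,n2,p2):
    o1,d1=ray(n1,*p1);o2,d2=ray(n2,*p2)
    s=np.linalg.lstsq(np.c_[d1,-d2],o2-o1,rcond=None)[0]
    a=o1+d1*s[0];b=o2+d2*s[1]; return (a+b)/2,np.linalg.norm(a-b)
def cloud(n,dep):
    K,k1,R,t=cal(n); h,w=dep.shape
    uv=np.stack(np.meshgrid(np.arange(w),np.arange(h)),-1).reshape(-1,1,2).astype(float)
    p=cv2.undistortPoints(uv,K,np.array([k1,0,0,0,0.])).reshape(-1,2)
    c=np.c_[p,np.ones(len(p))]*dep.reshape(-1,1)
    return ((c-t)@R).reshape(h,w,3)
E
python3 - <<'E'
from h import *
for n in('scene','top'):
    im,d=optics.get_image(n); cv2.imwrite(f'pics/{n}0.png',im); np.save(f'{n}0.npy',d)
    K,k1,R,t=cal(n); print(n,K[0,0],K[:2,2],k1,(-R.T@t).round(),R.round(2).tolist(),(d==0).mean())
print(monitor.get_state())
E
```

```text
pics
scene 349.491392493468 [253.69627628 191.27087557] 0.02797121880461326 [1190.  135.  757.] [[-0.13, 0.99, 0.02], [0.71, 0.11, -0.7], [-0.7, -0.08, -0.71]] 0.004079182942708333
top 393.6336275089723 [253.1247561 193.79063  ] -0.12873436412152098 [ 307.   63. 1253.] [[-0.13, -0.99, -0.0], [-0.97, 0.13, -0.21], [0.21, -0.03, -0.98]] 0.0042877197265625
{'time': 0.1, 'joints': array([-7.24756099e+01,  1.51622903e+01,  9.19738937e+01, -2.56950216e-04,
        7.29772849e+01, -2.11566758e+00]), 'qd': array([-0.01410846, -0.08103867, -0.15170102, -0.0178594 ,  0.00942447,
       -0.08645731]), 'joint_efforts': array([-5.03190095e-04, -5.16705751e+01, -3.68593168e+01, -2.12027417e-04,
        6.25982400e-03, -2.34563430e-05]), 'tcp_pos': array([ 226.65592471, -635.10656806,  230.11215813]), 'ee_rot': array([[ 3.36110763e-01, -6.00412016e-04,  9.41822273e-01],
       [-9.41820385e-01,  1.88719983e-03,  3.36111292e-01],
       [-1.97921209e-03, -9.99998039e-01,  6.88278982e-05]]), 'ft_force': array([ 0.39981093, -0.64409831, -0.67321499]), 'torque': array([ 1.56432131e-05,  6.72663868e-02, -3.86367323e-05]), 'opening': 85.34341357268741}
```

View pics/scene0.png

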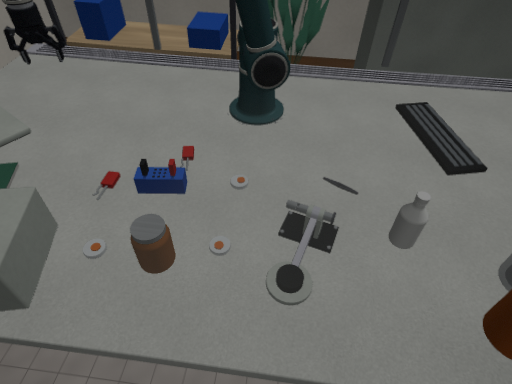

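View pics/top0.png

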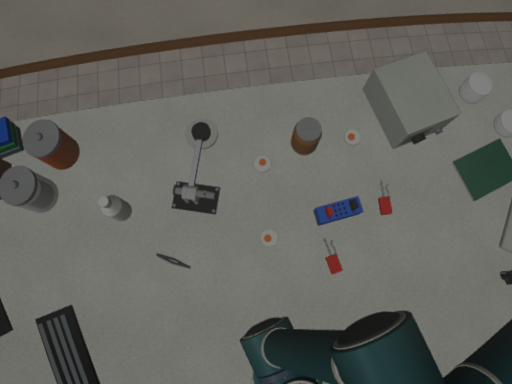

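The scene view shows the rack at (161,180), with the red handle at (172,167) and the black one at (144,167). Two loose, larger red clips lie at (110,180) and (188,153). The bracket is at (310,225) with the pin pointing left to about (292,207), and the lamp is at (290,282). In the top view the rack is at (338,210) and the pin at (185,192). I'll zoom in on both.

```bash
python3 - <<'E'
from h import *
s=cv2.imread('pics/scene0.png');t=cv2.imread('pics/top0.png')
def c(im,x0,y0,w,h):return cv2.resize(im[y0:y0+h,x0:x0+w],(400,300),interpolation=cv2.INTER_CUBIC)
o=np.vstack([np.hstack([c(s,125,145,80,60),c(s,272,192,80,60)]),np.hstack([c(t,300,180,80,60),c(t,155,165,80,60)])])
cv2.imwrite('pics/z0.png',o)
for n,im in(('scene',s),('top',t)):
    d=np.load(n+'0.npy');C=cloud(n,d)
    hsv=cv2.cvtColor(im,cv2.COLOR_BGR2HSV)
    red=cv2.inRange(hsv,(0,150,60),(8,255,255))|cv2.inRange(hsv,(172,150,60),(180,255,255))
    blue=cv2.inRange(hsv,(105,150,40),(130,255,255))
    for nm,m in(('red',red),('blue',blue)):
        N,L,S,ce=cv2.connectedComponentsWithStats(m)
        for i in range(1,N):
            if S[i,4]>25:
                P=C[(L==i)&(d>0)]; print(n,nm,S[i],ce[i].round(1),'med',np.median(P,0).round(0),'z',np.percentile(P[:,2],[5,50,95]).round())
E
```

```text
scene red [183 146  11  13 128] [187.9 151.6] med [ 317. -187.   18.] z [13. 18. 20.]
scene red [169 159   7  16  88] [171.9 166.5] med [ 480. -182.   94.] z [ 69.  94. 105.]
scene red [101 172  19  16 189] [110.2 178.9] med [ 481. -383.   18.] z [10. 18. 20.]
scene blue [  74    0   51   40 1603] [100.1  17.7] med [ -968. -1093.   -87.] z [-189.  -87.   14.]
scene blue [ 187   12   41   38 1276] [207.7  30.3] med [-976. -431. -102.] z [-190. -102.  -81.]
scene blue [ 134  167   53   26 1030] [159.  180.2] med [ 497. -225.   53.] z [10. 53. 61.]
top red [379 197  13  17 174] [384.9 205.3] med [ 473. -387.   19.] z [14. 19. 22.]
top red [326 207   7  10  49] [328.9 211.1] med [ 468. -183.  104.] z [ 89. 104. 109.]
top red [326 254  16  20 187] [333.6 263.6] med [ 313. -189.   19.] z [14. 19. 23.]
top blue [  0 117  13  29 228] [  3.8 132.3] med [865. 828.  95.] z [80. 95. 99.]
top blue [316 197  46  27 458] [337.9 210.7] med [ 469. -223.   61.] z [55. 61. 65.]
```

View pics/z0.png

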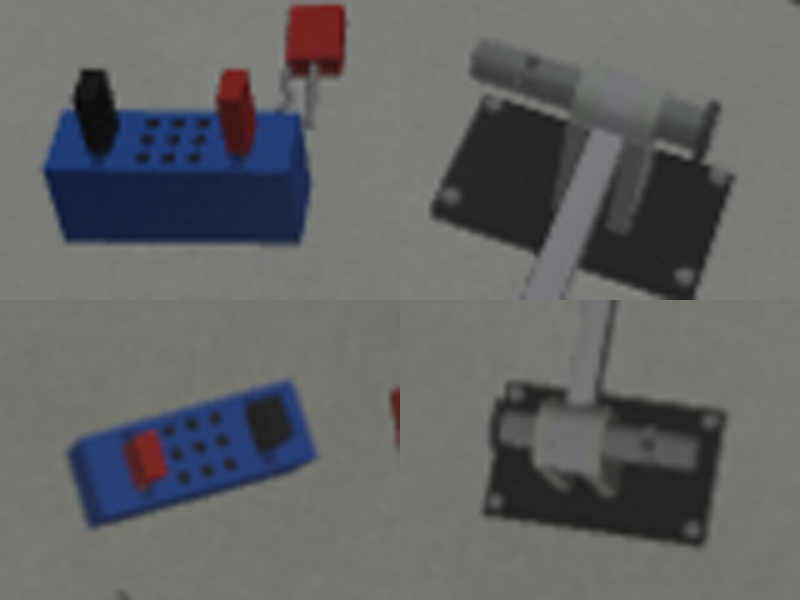

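Both crops show the cross hole: at about (298,204.6) in scene and (204.6,193.6) in top. The pin points toward world −y, and the red handle stands in the rack's +y slot.

```bash
python3 - <<'E'
from h import *
I={n:cv2.imread(f'pics/{n}0.png') for n in('scene','top')}
C={n:cloud(n,np.load(n+'0.npy')) for n in I}
def mask(n,k):
    hsv=cv2.cvtColor(I[n],cv2.COLOR_BGR2HSV)
    if k=='red': return (cv2.inRange(hsv,(0,140,50),(8,255,255))|cv2.inRange(hsv,(172,140,50),(180,255,255)))>0
    return cv2.inRange(hsv,(105,140,40),(130,255,255))>0
for n in I:
    c=C[n]; near=np.linalg.norm(c[...,:2]-[469,-220],axis=2)<110
    P=c[near&mask(n,'blue')&(abs(c[...,2]-60)<4)]
    r=cv2.minAreaRect(P[:,:2].astype(np.float32)); print(n,'rack',len(P),r,P[:,2].mean())
    for k,m in(('red',mask(n,'red')),('blk',I[n].max(2)<60)):
        Q=c[near&m&(c[...,2]>99)&(c[...,2]<112)]
        if len(Q): print(n,k,'top',len(Q),Q.mean(0).round(1),(Q.max(0)-Q.min(0)).round(1),)
        m2=near&m&(c[...,2]>70); v,u=np.nonzero(m2)
        if len(u): print(n,k,'px',u.mean().round(1),v.mean().round(1))
# hole: dark deficit
H={}
for n,(u0,v0) in(('scene',(298,204.6)),('top',(204.6,193.6))):
    g=cv2.cvtColor(I[n],cv2.COLOR_BGR2GRAY).astype(int)
    a,b=int(round(v0)),int(round(u0)); print(n,g[a-6:a+7,b-9:b+10])
    w=g[a-1:a+3,b-2:b+3]; 
E
```

```text
scene rack 465 ((477.116455078125, -224.91046142578125), (55.31000900268555, 139.1097869873047), 7.209109306335449) 59.53791870887329
scene red top 33 [ 472.5 -184.2  103.3] [27.1 14.3  6.2]
scene red px 171.8 165.9
scene blk top 39 [ 484.6 -263.3  102.7] [29.  18.3  5.6]
scene blk px 143.8 166.1
top rack 406 ((473.9621887207031, -225.18441772460938), (49.85989761352539, 139.45005798339844), 7.353892803192139) 60.530974534673355
top red top 40 [ 468.  -185.6  104.5] [25.1 14.6 12.3]
top red px 328.9 211.3
top blk top 34 [ 480.4 -265.   103.9] [25.2 12.6  8.2]
top blk px 353.4 204.1
scene [[118 121 120 122 122 123 124 125 123 123 121 123 124 124 123 123 122 122
  123]
 [ 99 109 104 114 118 121 124 124 123 121 121 123 123 122 122 124 123 122
  124]
 [ 93  94  95  99 103 108 117 118 119 119 120 121 123 123 123 122 123 122
  123]
 [ 89  91  92  94  94  95  99  98 101 110 117 122 124 125 125 124 123 123
  123]
 [ 85  86  89  90  91  93  94  94  80  80  87 108 116 120 122 122 123 125
  124]
 [ 76  79  83  85  88  90  91  92  71  62  70  91  96  99 110 109 116 119
  119]
 [ 69  72  74  77  
[... 633 characters left out ...]
36 36 39 38 36 36 36 37 37 36 37 36 38]
 [74 68 65 62 58 55 52 51 60 61 46 38 37 37 36 36 36 36 37]
 [84 83 82 80 78 76 74 75 82 78 62 59 57 54 48 45 42 39 37]
 [88 89 88 88 87 86 84 78 78 77 77 76 75 73 69 65 61 58 49]
 [89 89 89 89 88 89 85 69 61 69 85 86 85 83 81 80 77 73 60]
 [89 89 89 89 89 90 85 74 63 67 88 89 89 88 87 87 86 80 63]
 [89 89 90 89 89 90 89 84 80 81 89 88 88 88 89 89 88 82 59]
 [72 76 80 83 88 90 89 85 83 82 88 89 89 88 89 89 89 81 55]
 [58 61 62 60 59 61 63 65 69 68 75 84 86 86 88 88 89 80 54]
 [56 56 55 47 38 37 39 43 46 48 49 56 59 61 64 69 74 68 48]
 [57 56 52 42 36 35 35 35 36 36 37 37 37 39 41 45 48 45 40]
 [57 54 52 39 35 35 36 35 37 36 36 36 36 34 37 36 37 37 35]]
```

```bash
python3 - <<'E'
from h import *
I={n:cv2.imread(f'pics/{n}0.png') for n in('scene','top')}
C={n:cloud(n,np.load(n+'0.npy')) for n in I}
h={'scene':(298.0,204.1),'top':(204.1,193.4)}
print('cross',cross('scene',h['scene'],'top',h['top']))
for n in I: print(n,onz(n,*h[n],95.5))
from scipy.optimize import least_squares
h0=np.array([onz(n,*h[n],95.5) for n in I]).mean(0)
for n in I:
    c=C[n]; d=c-h0
    m=(abs(d[...,0])<22)&(d[...,1]>-34)&(d[...,1]<18)&(c[...,2]>82)&(c[...,2]<104)
    P=c[m]
    def f(p): # axis: x=p0+p1*y', z=p2
        dx=P[:,0]-p[0]-p[1]*(P[:,1]-h0[1]); return np.hypot(dx/np.hypot(1,p[1]),P[:,2]-p[2])-11
    r=least_squares(f,[h0[0],0,85],loss='soft_l1'); print(n,len(P),'axis x at hole',r.x,'rms',np.sqrt((r.fun**2).mean()), 'end y',np.percentile(P[:,1],[1,3,99]))
    # white cheek & foot
    m=(abs(d[...,0])<90)&(abs(d[...,1])<130)&(abs(c[...,2]-8)<7)&(I[n].max(2)<60)
    print('foot',m.sum(),cv2.minAreaRect(c[m][:,:2].astype(np.float32)))
E
```

```text
cross (array([571.95642672, 179.50472566,  93.66200261]), np.float64(1.274571448391894))
scene [573.59475627 180.01673269  95.5       ]
top [571.53972814 178.68125414  95.5       ]
scene 152 axis x at hole [5.73063083e+02 2.77055114e-01 8.44486796e+01] rms 1.4820712081454093 end y [149.69276457 150.9422067  196.60482339]
foot 1015 ((583.8493041992188, 218.03579711914062), (142.3206329345703, 93.08065032958984), 73.984130859375)
top 117 axis x at hole [5.73430697e+02 2.64267990e-01 8.62822098e+01] rms 1.9781908274027957 end y [148.69656963 149.90558516 196.37921254]
foot 607 ((582.5416259765625, 216.71054077148438), (143.31088256835938, 87.93743133544922), 74.49628448486328)
```

Call:
apply_moves(
  moves=[
    [4,7.4,0,0,0,-2,0.55],
    [8,14.8,0,0,0,-4,0.55],
    [12,22.2,0,0,0,-6,0.55],
    [16,29.6,0,0,0,-8,0.55],
    [20,37,0,0,0,-10,0.55],
    [24.3,45.1,0,0,0,-11.4,0.55],
    [24.3,45.1,0,0,0,-11.4,0.55],
    [24.3,45.1,0,0,0,-11.4,0.55],
    [24.3,45.1,-5,0,0,-11.4,0.55],
    [24.3,45.1,-9,0,0,-11.4,0.55],
    [24.3,45.1,-9,0,0,-11.4,0.55],
    [24.3,45.1,-9,0,0,-11.4,0.55],
  ],
)

```text
time: 1.6
tcp_pos: [470.5, -185.2, 142.4]
ee_rot: [[0.143, 0.001, 0.99], [-0.99, -0.001, 0.143], [0.001, -1.0, 0.001]]
ft_force: [0.1, -0.2, 0.3]
opening: 46.8
```

```bash
python3 - <<'E'
from h import *
s=monitor.get_state(); print(s['time'],s['tcp_pos'],s['ee_rot'].round(3).tolist(),s['opening'],s['ft_force'])
o=[]
for n,(x,y) in(('scene',(130,120)),('top',(290,170))):
    im,d=optics.get_image(n); cv2.imwrite(f'pics/{n}1.png',im)
    o.append(cv2.resize(im[y:y+80,x:x+80],(400,400),interpolation=cv2.INTER_CUBIC))
cv2.imwrite('pics/z1.png',np.hstack(o))
E
```

```text
1.6 [ 470.46853408 -185.23451778  142.40880262] [[0.143, 0.001, 0.99], [-0.99, -0.001, 0.143], [0.001, -1.0, 0.001]] 46.80776223740751 [ 0.05707633 -0.20030301  0.30580236]
```

View pics/z1.png

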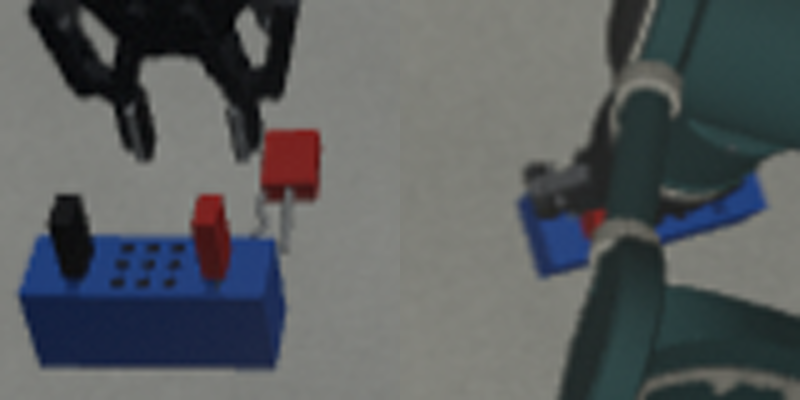

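Left crop: the fingers straddle the red handle, tips at about (137,155) and (243,155), and both are well clear of the black handle. Next I descend and grip.

Call:
apply_moves(
  moves=[
    [0,0,-3,0,0,0,0.55],
    [0,0,-6,0,0,0,0.55],
    [0,0,-7.1,0,0,0,0.55],
    [0,0,-7.1,0,0,0,0.55],
    [0,0,-7.1,0,0,0,0.4],
    [0,0,-7.1,0,0,0,0.3],
    [0,0,-7.1,0,0,0,0.2],
    [0,0,-7.1,0,0,0,0],
    [0,0,-7.1,0,0,0,0],
    [0,0,-7.1,0,0,0,0],
    [0,0,-7.1,0,0,0,0],
    [0,0,-7.1,0,0,0,0],
  ],
  grip_force=60,
)

```text
time: 3.2
tcp_pos: [470.5, -185.0, 71.1]
ee_rot: [[0.143, 0.001, 0.99], [-0.99, -0.001, 0.143], [0.001, -1.0, 0.001]]
ft_force: [-0.7, -0.5, 5.8]
opening: 12.9
```

Call:
apply_moves(
  moves=[
    [0,0,0.5,0,0,0,0],
    [0,0,1.5,0,0,0,0],
    [0,0,3,0,0,0,0],
    [0,0,4.5,0,0,0,0],
    [0,0,6,0,0,0,0],
    [0,0,9,0,0,0,0],
    [0,0,12,0,0,0,0],
    [0,0,12,0,0,0,0],
    [0,0,12,0,0,0,0],
  ],
)

```text
time: 4.32
tcp_pos: [469.5, -184.4, 190.0]
ee_rot: [[0.143, -0.0, 0.99], [-0.99, 0.0, 0.143], [-0.001, -1.0, -0.0]]
ft_force: [-0.7, 0.0, -1.1]
opening: 13.4
```

```bash
python3 - <<'E'
from h import *
s=monitor.get_state(); print(s['time'],s['tcp_pos'],s['opening'],s['ft_force'],s['torque'])
o=[]
for n,(x,y) in(('scene',(130,90)),('top',(290,170))):
    im,d=optics.get_image(n); cv2.imwrite(f'pics/{n}2.png',im)
    o.append(cv2.resize(im[y:y+80,x:x+80],(400,400),interpolation=cv2.INTER_CUBIC))
cv2.imwrite('pics/z2.png',np.hstack(o))
E
```

```text
4.325 [ 469.49255354 -184.3719068   189.99467813] 13.41253437909144 [-0.70927695  0.01927585 -1.11320579] [ 0.03383317  0.0080853  -0.0552429 ]
```

View pics/z2.png

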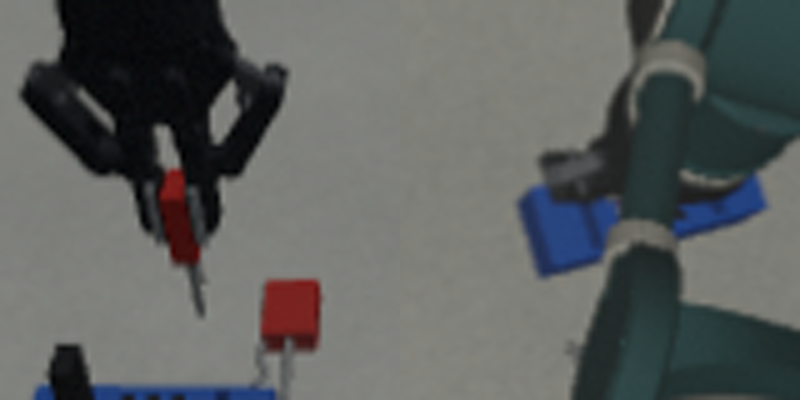

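The clip is held upright, with its leg at crop (195,290). I move it to a spot above the pin hole and turn it along the pin.

Call:
apply_moves(
  moves=[
    [1.5,5,1,0,0,-4,0],
    [2.9,10,1,0,0,-8,0],
    [4.3,15,1,0,0,-12,0],
    [5.7,20,1,0,0,-16,0],
    [7.1,25,1,0,0,-20,0],
    [8.6,30.5,1,0,0,-23.5,0],
    [9.8,35,1,0,0,-23.5,0],
    [10.3,36.4,1,0,0,-23.5,0],
    [10.3,36.4,0,0,0,-23.5,0],
    [10.3,36.4,-1.5,0,0,-23.5,0],
    [10.3,36.4,-2,0,0,-23.5,0],
    [10.3,36.4,-2,0,0,-23.5,0],
    [10.3,36.4,-2,0,0,-23.5,0],
    [10.3,36.4,-2,0,0,-23.5,0],
  ],
)

```text
time: 6.18
tcp_pos: [573.3, 179.1, 171.0]
ee_rot: [[-0.264, 0.001, 0.965], [-0.965, 0.0, -0.264], [-0.001, -1.0, 0.001]]
ft_force: [-0.2, -0.0, -0.2]
opening: 13.2
```

```bash
python3 - <<'E'
from h import *
s=monitor.get_state(); print(s['time'],s['tcp_pos'],s['ee_rot'].round(3).tolist(),s['opening'],s['ft_force'])
o=[]
for n,(x,y) in(('scene',(262,150)),('top',(165,155))):
    im,d=optics.get_image(n); cv2.imwrite(f'pics/{n}3.png',im); np.save(f'{n}3.npy',d)
    o.append(cv2.resize(im[y:y+75,x:x+60],(400,500),interpolation=cv2.INTER_CUBIC))
    print(n,'tip if grasp as planned',proj(n,[s['tcp_pos']+[0,0,-55],s['tcp_pos']+[0,0,-11]]).round(1).tolist())
cv2.imwrite('pics/z3.png',np.hstack(o))
E
```

```text
6.175 [573.33217269 179.14744461 171.00803475] [[-0.264, 0.001, 0.965], [-0.965, 0.0, -0.264], [-0.001, -1.0, 0.001]] 13.22408060467877 [-0.18491628 -0.04117344 -0.21437381]
scene tip if grasp as planned [[298.5, 198.5], [300.5, 186.1]]
top tip if grasp as planned [[203.0, 191.4], [201.1, 188.1]]
```

View pics/z3.png

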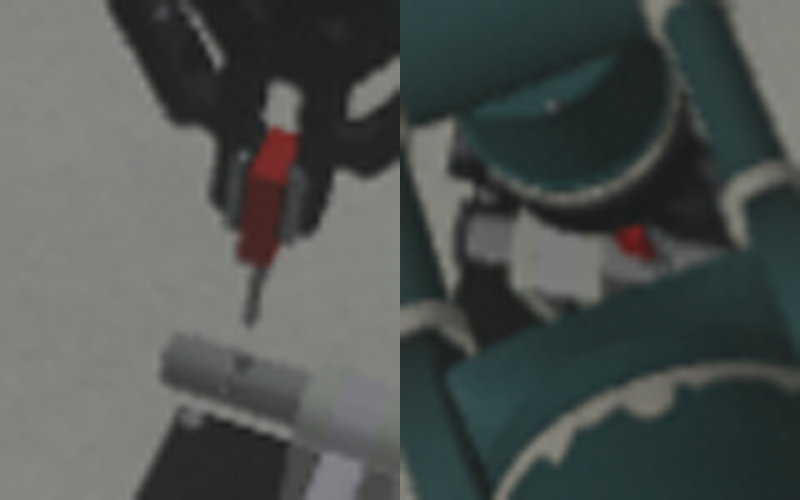

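The scene crop shows the leg tip at about (299.5,198.7) and the hole at (298.4,204.3), so they are nearly in line. Measuring the leg line more finely:

```bash
python3 - <<'E'
from h import *
g=cv2.cvtColor(cv2.imread('pics/scene3.png'),cv2.COLOR_BGR2GRAY).astype(int)
print(g[188:209,290:308])
T=np.array([573.33,179.15,171.0])
for z in (160,150,140,130,120,116,96): print(z,proj('scene',[T[0],T[1],z]).round(2))
for v in range(190,199):
    r=118-g[v,293:305]; r=np.clip(r-8,0,None); print(v,((r*np.arange(293,305)).sum()/r.sum()).round(2))
b=g[202:207,295:302]; w=np.clip(82-b,0,None)[:4]; 
E
```

```text
[[131 130 130 129 129 129 129  92  58  51  49  48  51 106 127 130 131 132]
 [131 130 130 130 131 130 129 113  90  79  59  52  72 121 129 129 130 130]
 [130 129 128 128 129 130 129 129 128 112  72  62 101 125 129 129 130 131]
 [130 128 128 128 128 129 130 129 129  99  70  72 114 129 130 130 132 133]
 [130 129 131 131 129 128 129 129 130  91  64  96 126 131 131 132 132 133]
 [130 131 132 132 131 129 128 128 129  91  64 113 129 132 132 132 131 131]
 [130 129 128 129 130 130 130 129 126  82  66 121 130 130 130 130 129 129]
 [128 129 128 127 129 130 131 131 114  76  77 122 129 129 131 131 130 131]
 [130 130 130 129 130 130 129 130 111  76  80 122 128 129 129 130 130 130]
 [132 130 130 130 130 129 128 128 100  71  89 123 128 129 128 129 129 130]
 [130 129 130 129 129 130 129 129 109  82 112 128 129 130 129 128 129 129]
 [127 125 129 129 129 131 131 129 128 114 126 130 130 129 130 129 127 129]
 [114 108 120 124 127 130 131 129 127 127 129 130 129 129 129 129 128 129]
 [100  99 103 108 115 123 125 125 126 127 128 128 128 128 129 129 128 129]
 [ 96  97  98  99  99 104 103 106 115 124 128 129 131 131 130 130 130 129]
 [ 90  93  94  97  98  99  99  84  84  91 113 122 126 128 128 130 131 130]
 [ 83  87  90  92  95  96  99  74  65  73  95 100 104 115 114 122 125 126]
 [ 75  78  80  83  89  92  96  78  73  87  97  98  99 100 100 105 110 113]
 [ 70  70  72  75  79  83  80  87  82  89  93  95  97  99  99 100 100 100]
 [ 65  66  68  70  72  77  72  76  81  83  87  90  90  93  94  97  98 100]
 [ 78  67  67  66  67  82  68  64  68  73  75  78  82  86  90  91  92 101]]
160 [[300.52 186.14]]
150 [[300.05 189.03]]
140 [[299.6  191.88]]
130 [[299.15 194.68]]
120 [[298.71 197.43]]
116 [[298.54 198.52]]
96 [[297.69 203.86]]
190 300.69
191 300.3
192 299.94
193 299.71
194 299.61
195 299.49
196 299.47
197 299.16
198 298.97
```

The extrapolated leg line meets the hole row at column 298.0, which is the hole's own column. I descend gently and feel for it.

Call:
apply_moves(
  moves=[
    [0,0,-1,0,0,0,0],
    [0,0,-1.7,0,0,0,0],
    [0,0,-1.8,0,0,0,0],
    [0,0,-1.9,0,0,0,0],
    [0,0,-2.0,0,0,0,0],
    [0,0,-2.1,0,0,0,0],
    [0,0,-2.1,0,0,0,0],
  ],
)

```text
time: 7.15
tcp_pos: [572.9, 179.3, 149.3]
ee_rot: [[-0.263, 0.0, 0.965], [-0.965, 0.0, -0.263], [-0.0, -1.0, 0.0]]
ft_force: [-0.6, -0.1, -0.1]
opening: 13.3
```

Call:
apply_moves(
  moves=[
    [0,0,-0.1,0,0,0,0],
    [0,0,-0.2,0,0,0,0],
    [0,0,-0.3,0,0,0,0],
    [0,0,-0.3,0,0,0,0],
  ],
)

```text
time: 7.65
tcp_pos: [573.0, 179.3, 146.3]
ee_rot: [[-0.263, 0.0, 0.965], [-0.965, -0.0, -0.263], [-0.0, -1.0, 0.0]]
ft_force: [0.5, -0.7, -1.1]
opening: 13.2
```

Call:
apply_moves(
  moves=[
    [0,0,-0.15,0,0,0,0],
    [0,0,-0.3,0,0,0,0],
    [0,0,-0.45,0,0,0,0],
    [0,0,-0.6,0,0,0,0],
    [0,0,-0.6,0,0,0,0],
  ],
)

```text
time: 8.28
tcp_pos: [572.9, 179.2, 140.1]
ee_rot: [[-0.263, 0.0, 0.965], [-0.965, -0.0, -0.263], [0.0, -1.0, 0.0]]
ft_force: [0.5, -0.4, -1.8]
opening: 13.1
```

```bash
python3 - <<'E'
from h import *
im,d=optics.get_image('scene'); cv2.imwrite('pics/scene4.png',im)
cv2.imwrite('pics/z4.png',cv2.resize(im[165:225,270:330],(480,480),interpolation=cv2.INTER_CUBIC))
E
```

```text
(no output)
```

View pics/z4.png

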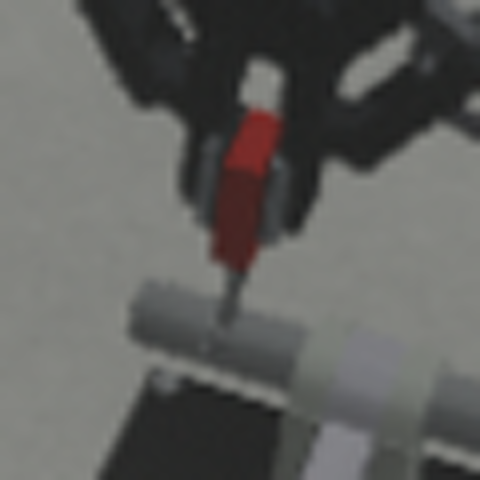

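The leg enters the hole at crop (225,320). I continue down to where the bow engages.

Call:
apply_moves(
  moves=[
    [0,0,-0.2,0,0,0,0],
    [0,0,-0.4,0,0,0,0],
    [0,0,-0.6,0,0,0,0],
    [0,0,-0.8,0,0,0,0],
    [0,0,-1.0,0,0,0,0],
    [0,0,-1.2,0,0,0,0],
    [0,0,-1.3,0,0,0,0],
    [0,0,-1.4,0,0,0,0],
    [0,0,-1.4,0,0,0,0],
  ],
)

```text
time: 9.45
tcp_pos: [573.0, 179.4, 126.6]
ee_rot: [[-0.263, 0.0, 0.965], [-0.965, 0.0, -0.263], [-0.0, -1.0, 0.0]]
ft_force: [0.9, 0.3, 1.2]
opening: 13.2
```

Call:
apply_moves(
  moves=[
    [0,0,-0.1,0,0,0,0],
    [0,0,-0.2,0,0,0,0],
    [0,0,-0.3,0,0,0,0],
    [0,0,-0.4,0,0,0,0],
    [0,0,-0.4,0,0,0,0],
  ],
)

```text
time: 10.07
tcp_pos: [573.0, 179.3, 122.4]
ee_rot: [[-0.263, 0.0, 0.965], [-0.965, 0.0, -0.263], [-0.0, -1.0, 0.0]]
ft_force: [-0.6, 0.4, 3.1]
opening: 13.5
```

Call:
apply_moves(
  moves=[
    [0,0,-0.1,0,0,0,0],
    [0,0,-0.2,0,0,0,0],
    [0,0,-0.3,0,0,0,0],
    [0,0,-0.3,0,0,0,0],
  ],
)

```text
time: 10.58
tcp_pos: [573.0, 179.5, 119.3]
ee_rot: [[-0.263, 0.0, 0.965], [-0.965, 0.0, -0.263], [-0.0, -1.0, 0.0]]
ft_force: [0.3, 0.7, 3.3]
opening: 13.2
```

Call:
apply_moves(
  moves=[
    [0,0,-0.1,0,0,0,0],
    [0,0,-0.2,0,0,0,0],
    [0,0,-0.3,0,0,0,0],
    [0,0,-0.3,0,0,0,0],
  ],
)

```text
time: 11.08
tcp_pos: [572.9, 179.1, 115.9]
ee_rot: [[-0.263, -0.0, 0.965], [-0.965, -0.0, -0.263], [0.0, -1.0, -0.0]]
ft_force: [0.9, 0.2, 1.5]
opening: 13.3
```

Call:
apply_moves(
  moves=[
    [0,0,-0.1,0,0,0,0],
    [0,0,-0.2,0,0,0,0],
    [0,0,-0.3,0,0,0,0],
    [0,0,-0.4,0,0,0,0],
    [0,0,-0.5,0,0,0,0],
    [0,0,-0.6,0,0,0,0],
    [0,0,-0.6,0,0,0,0],
  ],
)

```text
time: 11.95
tcp_pos: [572.9, 179.2, 110.0]
ee_rot: [[-0.263, -0.0, 0.965], [-0.965, -0.0, -0.263], [0.0, -1.0, 0.0]]
ft_force: [1.6, -0.3, -0.7]
opening: 13.2
```

Call:
apply_moves(
  moves=[
    [0,0,-0.1,0,0,0,0],
    [0,0,-0.2,0,0,0,0],
    [0,0,-0.3,0,0,0,0],
    [0,0,-0.3,0,0,0,0],
  ],
)

```text
time: 12.45
tcp_pos: [572.9, 179.3, 107.2]
ee_rot: [[-0.263, 0.0, 0.965], [-0.965, 0.0, -0.263], [-0.0, -1.0, 0.0]]
ft_force: [2.6, 0.3, 0.1]
opening: 13.3
```

```bash
python3 - <<'E'
from h import *
im,d=optics.get_image('scene'); cv2.imwrite('pics/scene5.png',im)
cv2.imwrite('pics/z5.png',cv2.resize(im[165:225,270:330],(480,480),interpolation=cv2.INTER_CUBIC))
E
```

```text
(no output)
```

View pics/z5.png

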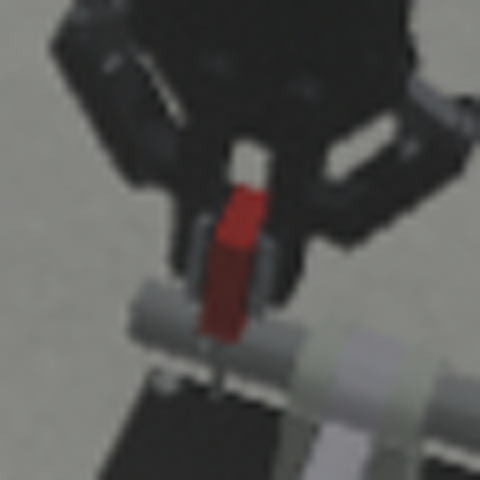

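The handle is almost on the pin, and the wire shows below the pin at crop (220,375). I lower in 0.5 mm rows until it seats.

Call:
apply_moves(
  moves=[
    [0,0,-0.05,0,0,0,0],
    [0,0,-0.1,0,0,0,0],
    [0,0,-0.1,0,0,0,0],
  ],
)

```text
time: 12.88
tcp_pos: [573.0, 179.3, 106.9]
ee_rot: [[-0.263, 0.0, 0.965], [-0.965, 0.0, -0.263], [-0.0, -1.0, 0.0]]
ft_force: [0.9, -1.2, 5.6]
opening: 13.3
```

It seated at the predicted height (106.9 against 107) with 5.6 N. I unload, open and retreat.

Call:
apply_moves(
  moves=[
    [0,0,0.1,0,0,0,0],
    [0,0,0.1,0,0,0,0.2],
    [0,0,0.1,0,0,0,0.3],
    [0,0,0.1,0,0,0,0.4],
    [0,0,0.1,0,0,0,0.45],
    [0,0,0.1,0,0,0,0.45],
    [0,0,0.1,0,0,0,0.45],
    [0,0,1,0,0,0,0.45],
    [0,0,3,0,0,0,0.45],
    [0,0,6,0,0,0,0.45],
    [0,0,10,0,0,0,0.45],
    [-5,-5,12,0,0,0,0.45],
    [-8,-10,12,0,0,0,0.45],
    [-8,-15,12,0,0,0,0.45],
    [-8,-20,12,0,0,0,0.45],
    [-8,-20,12,0,0,0,0.45],
  ],
)

```text
time: 14.88
tcp_pos: [493.3, -23.6, 228.4]
ee_rot: [[-0.268, 0.003, 0.963], [-0.963, -0.001, -0.268], [0.0, -1.0, 0.003]]
ft_force: [-0.4, 0.7, 0.2]
opening: 38.3
```

```bash
python3 - <<'E'
from h import *
s=monitor.get_state(); print(s['time'],s['tcp_pos'],s['ft_force'],s['opening'])
o=[]
for n,(x,y) in(('scene',(265,170)),('top',(165,155))):
    im,d=optics.get_image(n); cv2.imwrite(f'pics/{n}6.png',im); c=cloud(n,d)
    o.append(cv2.resize(im[y:y+60,x:x+60],(400,400),interpolation=cv2.INTER_CUBIC))
    hsv=cv2.cvtColor(im,cv2.COLOR_BGR2HSV)
    m=(hsv[...,1]>140)&((hsv[...,0]<9)|(hsv[...,0]>171))&(np.linalg.norm(c[...,:2]-[573,179],axis=2)<50)
    P=c[m]; Q=P[P[:,2]>134]; print(n,m.sum(),'top',Q.mean(0).round(1),len(Q),'z',np.percentile(P[:,2],[2,50,98]).round(1))
    bl=c[(np.linalg.norm(c[...,:2]-[482,-264],axis=2)<25)&(im.max(2)<60)&(c[...,2]>99)]; print('spare',bl.mean(0) if len(bl) else None)
cv2.imwrite('pics/z6.png',np.hstack(o))
E
```

```text
14.875 [493.27755003 -23.64483041 228.41317517] [-0.43701155  0.74870779  0.19769119] 38.31192949817252
scene 33 top [568.4 182.5 139.3] 32 z [135.7 139.2 142. ]
spare [ 483.78542691 -263.27940328  103.16346881]
top 45 top [566.4 179.8 140.7] 40 z [ 13.2 140.2 146.2]
spare [ 479.64961082 -264.4230741   104.141054  ]
```

View pics/z6.png

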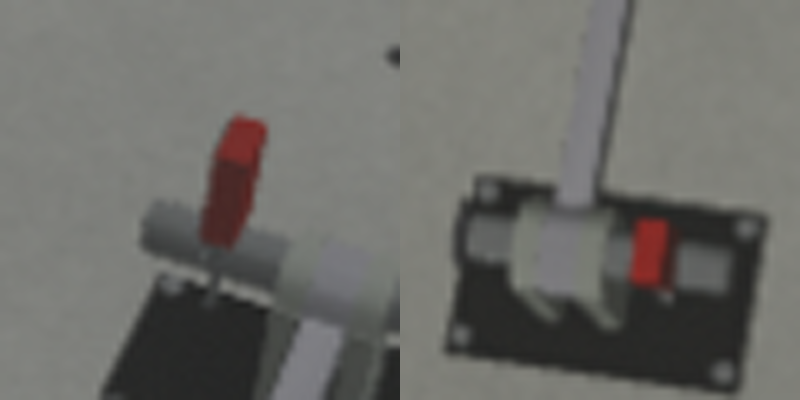

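The handle stands on the pin in both crops, at (235,190) and (652,255). Its top is at z ≈ 140 mm, so its centre is about 33 mm above the axis. The spare is unmoved and the arm is clear, so I hand in.

```bash
python3 -c "
from h import *
print(bot.job_done(), monitor.get_state()['time'])"
```

```text
the job is handed in; nothing more can be done
the job is handed in; nothing more can be done
```

The R-clip is through the pin's cross hole with its handle seated on the pin. I released it, backed the arm away and handed the job in at about 15 s. I lifted it from the blue rack and aligned it with the hole using both camera views. The leg went in on the first try.

- **Force:** readings between steps peaked at 5.6 N at the pin, when the handle seated. I did not see the force within each step.
- **Seating:** the handle's top measured 139–141 mm above the bench, which puts its centre about 33 mm above the pin axis, as specified. The arm stopped at 106.9 mm, against the 107 mm I had predicted for a seated clip.
- **Bow:** I did not measure its spread. I judge it sprung back because the push rose to about 3 N, fell away again, and the handle then came down fully.
- **Tilt:** the two views put the handle's top 5–7 mm toward the robot from the pin axis. I take that as a lean of about 0.12 rad plus roughly 2 mm of camera error, under the 0.25 rad limit.
- **Spare key and other items:** the spare key measured within about 1 mm of where it started. I did not re-measure the other items, but the arm did not go near them.

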